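# Fold down the drying rack's wing and set a scoop on it to drain

## Task

Make room on the aluminium drying rack for the second scoop: fold the rack's raised wing down until it lies level with the fixed half, like one flat shelf (its stiff hinge holds it wherever you leave it), then take the turquoise scoop from the blue ledge and set it gently on the wing, still mouth down, to drain. The wing must still be level with the scoop standing on it; leave the scoop already on the rack, the drain plug, the bottle and the brush where they are.

Things in the scene. Friction and masses are not known exactly. Their poses are not given: they have to be found in the camera images.
- rack: aluminium drying rack bolted to the ledge, cannot move. Origin on the ledge (z = 0) under the middle of the hinge line; x along the hinge, y from the hinge to the fixed half, z up. Fixed half: 220 mm along the hinge, reaching 185 mm from it in +y, on four legs, top 105 mm above the ledge. Three clothes pegs are clipped on its outer rail (y = 185 mm)
- wing (a joint): angle of the hinged wing (rad): 0 = level with the fixed half, reaching away from it (rack -y); positive = raised, 1.57 = upright; negative = drooping. Starts at 1.15 to 1.6; range -0.7 to 1.9, no stop at level. Stiff hinge: 1.2 N m of friction holds it anywhere; moving its outer rail takes 5 to 8 N; the scoop's weight does not move it, pressing down with over 5 N does
- rack_hinge (a point): middle of the hinge line, 100 mm above the ledge; axes as the rack's
- wing_edge (a point): middle of the wing's outer rail, on its axis: a round aluminium tube, 10 mm diameter, 196 mm long, parallel to the hinge and 185 mm from it. Axes turn with the wing: x along the hinge, -y from hinge to outer rail, z up when level. It can be pinched across; the 29 mm beside the rail on the hinge side is open
- wing_mid (a point): point on top of the wing's rods, midway across, 85.5 mm from the hinge: a good middle for the scoop. Axes as wing_edge. The wing is 196 mm wide, 250 g; six 5 mm rods run parallel to the hinge, 23 to 148 mm from it at 25 mm pitch. Tops of rods and frame lie in one plane, 5 mm above the hinge axis when level
- scoop: turquoise plastic scoop, mouth down on the ledge, 70 to 130 g. Origin at rim level under the bowl's middle, z up, handle towards -x. Bowl 100 (x) by 58 mm (y) outside, 62 mm high, straight walls, flat closed bottom on top; a 3 mm lip round the lowest 5 mm. Handle 75 mm long, 20 wide, 10 thick, at rim level. Scoop 178 mm long in all. Can be gripped from above across the 58 mm
- scoop_rack: the other, same turquoise scoop, mouth down on the rack's fixed half; stays there
- plug: black hard silicone drain plug with a steel pull ring, 68 mm diameter, 43 mm high with the ring, on the ledge; origin under its centre. Leave it alone
- detergent: blue plastic detergent bottle with white cap, 72 mm diameter, 190 mm high, standing on the ledge; origin under its centre. Leave it alone
- brush: wooden scrubbing brush 130 by 50 by 40 mm, bristles down on the ledge; origin under its centre. Leave it alone
Mind the look-alikes: they are no part of the job. What is shaped like the scoop but black is not meant.

How it is judged:
By the outcome, as a careful person would: the job done as asked, in the order asked, and still so for the second after the job is handed in, with the robot touching nothing.
It also fails if it takes over 58 s, if anything falls off the work surface, if the arm or the gripper's body presses on something with over 40 N, if the wrist force passes 120 N, or if a joint passes its speed limit or range.

## Robot

A 6-joint arm with a two-finger parallel gripper is mounted at the origin on the work surface. World frame = base frame: x ahead of the robot, y to its left, z up, the work surface at z = 0. Lengths are in m, angles in degrees, forces in N, time in s.
With the tool pointing down it reaches from about 0.4 to 0.825 m from the base axis. Payload 7 kg.
Tool frame: the origin (TCP) lies on the centre line of the jaws, within the pads' length; the fingertips stand 19 mm ahead of it and the grasp point (between the pads) is the TCP; z points along the fingers, y is the line along which they close (so a half turn about z gives the same grasp; the last joint's range is limited). The gripper opens to 88 mm and grips with 3 to 60 N. Pads are 19 mm wide; open, the fingers measure 130 mm over their backs; the gripper's body (78 mm by 193 mm) begins 47 mm behind the grasp point.
Start: joints at [-60.269, 20.546, 0.682, 0, -70.136, -16.507], TCP at [0.154, -0.657, 0.246] pointing down, gripper open.
Joint ranges: [-176.03, 176.03], [-82.01, 121.73], [-58.28, 71.71], [-173.87, 95.51], [-174.79, -0.11], [-173.66, 173.66]. Speed limits (degrees/s): [136.94, 136.94, 172.46, 180, 180, 180].

## Interface

Orientations are given as [roll, pitch, yaw] about the fixed x, y, z axes, in that order (R = Rz(yaw) Ry(pitch) Rx(roll)).
In Python, from plant import ctrl gives the robot as it stands.
- The arm moves only by the tool move_arm, never from a script. Its argument "motion" is a list of rows, each a list of 3 entries, a list of its own where there are three numbers: the shift along the tool's x, y, z in mm, then the turn, a rotation vector about the tool's x, y, z in degrees, then the closure, from 0 (fully open) to 1 (shut). A call has 1 to 10 rows; each row is the pose to reach, as a shift and turn from the pose commanded when the call began, along the tool's axes at that moment; what a row does not reach only later rows make up. A row lasts 1/12 s, in which the tool goes at most 41.7 mm and 7.16 degrees, less where a joint would pass 70% of its speed; a pose out of reach is approached as far as the arm can. A call with a gripper value outside its range is refused whole. The fingers move at their own pace and stop on an object; the grip force is fixed at half the most. Time passes only in rows, so rows that repeat a pose let the fingers close. It gives the time, the measured TCP pose, the force, the opening and the grip force at its end, in the units of the state.
- ctrl.get_obs(): the state, without advancing time (a new reading comes with each control period).
- ctrl.snapshot(name): name is "scene" or "top" or "wrist"; returns a dict with "color" (480x640x3 uint8, blue, green, red), "camera_matrix" (3x3 intrinsics, pixels), "k1" (the pictures are not rectified: a ray, as slopes to the right and down, at radius r is drawn at 1 + k1 r^2 times it, then the intrinsics apply), "cam_to_world" (4x4, takes a point from camera to world coordinates). Camera axes: x right, y up, looking along -z (the intrinsics and any distortion apply to the point x, -y, -z); pixel columns grow to the right and rows downward; lengths in m; the calibration is good to about 2 mm. A picture is of the moment at which its call begins. There is no depth.
- ctrl.close_job(): hands the job in; it is judged then, once.
The state is a dict: "clock": time; "joint_pos": joint angles; "qvel": joint speeds; "tau": joint torques, N m; "tool_pos": TCP position; "orientation": TCP orientation; "force": force on the tool from outside, world axes, zero at the start; "moment": the same for the moment, N m; "opening": finger opening in m; "gripper_force": force on a finger pad.
Only numpy, scipy, OpenCV 4.12 (cv2) and the standard library are available. Lean on these libraries where they do the work, as an engineer would, in place of code of your own. Each camera call takes 0.05 s, during which the arm holds its last target. There are 200 camera calls.

## Working session

There is one attempt and no reset: what is moved stays moved. The work goes in short steps, Python scripts to look and compute and a tool call to move; the robot and the scene stay as the last step left them, time stands still between calls to the robot, and variables do not carry over. Pictures are saved under pics/ and viewed, at most 10 in all, crops included, and the job is handed in when it is done.

Besides the shell and the picture viewer there is one more tool, called after "Request:" as a command line: name --argument value ..., lists and objects as JSON in quotes. move_arm: Moves the arm, as the interface text tells. Its arguments: {"type":"object","properties":{"motion":{"type":"array"}},"required":["motion"]}

```bash
mkdir -p pics; cat > h.py <<'E'
import numpy as np, cv2
from scipy.spatial.transform import Rotation as R
from plant import ctrl
def snap(n,f=None):
    s=ctrl.snapshot(n); np.save(f'pics/{f or n}.npy',s,allow_pickle=True)
    if f: cv2.imwrite(f'pics/{f}.png',s['color'])
    return s
def load(f): return np.load(f'pics/{f}.npy',allow_pickle=True).item()
def ray(s,u,v):
    K=np.array(s['camera_matrix']);T=np.array(s['cam_to_world'])
    p=cv2.undistortPoints(np.array([[[u,v]]],float),K,np.array([s['k1'],0,0,0.]))[0,0]
    d=T[:3,:3]@np.array([p[0],-p[1],-1.]); return T[:3,3],d/np.linalg.norm(d)
def onz(s,u,v,z):
    o,d=ray(s,u,v); return o+d*(z-o[2])/d[2]
def tri(*a):
    A=0;b=0
    for s,u,v in a:
        o,d=ray(s,u,v);P=np.eye(3)-np.outer(d,d);A=A+P;b=b+P@o
    return np.linalg.solve(A,b)
def proj(s,X):
    K=np.array(s['camera_matrix']);T=np.linalg.inv(np.array(s['cam_to_world']))
    q=(T[:3,:3]@np.array(X)+T[:3,3]); x,y=q[0]/-q[2],-q[1]/-q[2]; k=1+s['k1']*(x*x+y*y)
    return (K@np.array([x*k,y*k,1]))[:2]
def pose():
    o=ctrl.get_obs(); return np.array(o['tool_pos']),R.from_euler('xyz',o['orientation'],degrees=True),o
def todelta(p,Rt=None):
    p0,R0,_=pose(); d=R0.inv().apply(np.array(p)-p0)*1000
    return d.round(1), None if Rt is None else (R0.inv()*Rt).as_rotvec(degrees=True).round(2)
E
python3 - <<'E'
from h import *
for n in ('scene','top','wrist'):
    s=snap(n,n+'0'); print(n,s['k1'],np.array(s['cam_to_world']).round(3).tolist())
print(pose()[2])
E
```

```text
scene -0.02074150566200738 [[-0.821, -0.433, 0.372, 1.031], [0.571, -0.603, 0.557, 0.747], [-0.017, 0.67, 0.742, 1.116], [0.0, 0.0, 0.0, 1.0]]
top -0.03151093923803173 [[0.022, 0.997, -0.069, 0.445], [-1.0, 0.022, -0.003, -0.013], [-0.002, 0.069, 0.998, 1.095], [0.0, 0.0, 0.0, 1.0]]
wrist -0.06003167685386338 [[-0.229, -0.933, -0.277, 0.08], [0.973, -0.219, -0.067, -0.675], [0.002, -0.285, 0.958, 0.385], [0.0, 0.0, 0.0, 1.0]]
{'clock': 0.15, 'joint_pos': array([-6.02705956e+01,  2.05806654e+01,  6.45202227e-01, -1.23943002e-02,
       -7.01331167e+01, -1.65065040e+01]), 'qvel': array([-0.07736905, -0.16507688,  0.15160981,  0.10054335,  0.10983641,
        0.00370757]), 'tau': array([-1.59660216e-03, -5.83276284e+01,  2.93289632e+01,  7.00124726e+00,
        8.73966026e-03, -1.05991955e-04]), 'tool_pos': array([ 0.15428635, -0.6567913 ,  0.24485533]), 'orientation': array([ 1.79930936e+02, -8.31388816e-03, -1.66781314e+02]), 'force': array([-1.13732756, -0.16743772, -0.38980733]), 'moment': array([-0.01880745,  0.01778479,  0.00514552]), 'gripper_force': 0.0, 'opening': 0.08753382042623087}
```

View pics/scene0.png

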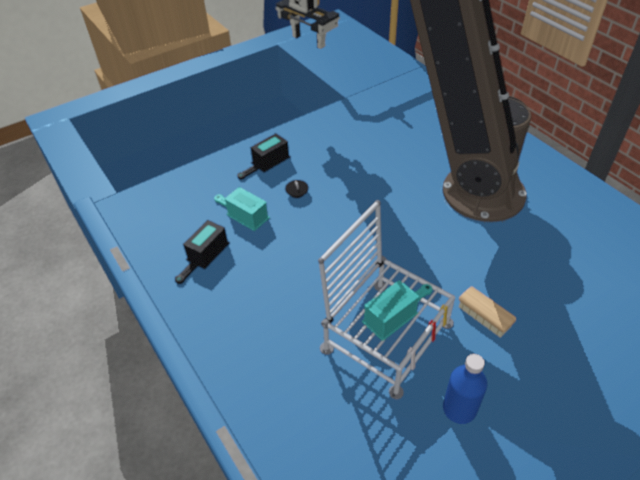

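View pics/top0.png

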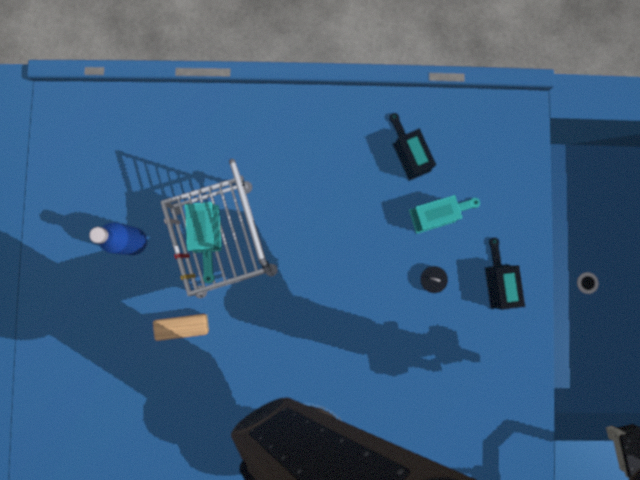

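The scene shows turquoise-like candidates:
- the plain turquoise scoop at scene (246,207), top (437,213)
- two black scoops with turquoise bottoms at scene (206,243) and (270,150)
- the rack's scoop at scene (392,310)

I choose the plain one on the ledge. The wing rail runs from about (378,206) to (323,262) in scene and from (233,162) to (270,268) in top. Close crops next.

```bash
python3 - <<'E'
from h import *
a=load('scene0');b=load('top0')
print(np.array(a['camera_matrix']).round(1).tolist(),np.array(b['camera_matrix']).round(1).tolist())
def crop(s,x,y,w,h,k): return cv2.resize(s['color'][y:y+h,x:x+w],None,fx=k,fy=k,interpolation=cv2.INTER_CUBIC)
im=np.zeros((600,800,3),np.uint8)
im[0:600,0:450]=crop(a,310,195,150,200,3)
im[0:450,450:800]=cv2.resize(crop(b,155,150,125,160,2.8),(350,450))
im[450:600,450:800]=cv2.resize(crop(b,405,188,84,36+0,4),(350,150))
cv2.imwrite('pics/c1.png',im)
for n,s in(('s',a),('t',b)):
    hsv=cv2.cvtColor(s['color'],cv2.COLOR_BGR2HSV)
    m=cv2.inRange(hsv,(78,100,80),(95,255,255))
    for c in cv2.findContours(m,0,2)[0]:
        if cv2.contourArea(c)>60: print(n,cv2.contourArea(c),cv2.boundingRect(c),cv2.minAreaRect(c))
# scoop outline in top, as lifted points
E
```

```text
[[571.0, 0.0, 329.8], [0.0, 571.0, 245.1], [0.0, 0.0, 1.0]] [[434.9, 0.0, 313.1], [0.0, 434.9, 241.7], [0.0, 0.0, 1.0]]
s 2121.5 (362, 281, 70, 59) ((396.4461975097656, 304.4307861328125), (39.64302062988281, 75.9532241821289), 52.12501525878906)
s 173.0 (192, 226, 23, 19) ((203.50003051757812, 235.00003051757812), (7.778173923492432, 24.748737335205078), 45.0)
s 1256.0 (214, 187, 55, 44) ((242.1470489501953, 205.58822631835938), (57.10902786254883, 31.727235794067383), 30.963754653930664)
s 127.0 (258, 137, 22, 14) ((268.5, 143.50001525878906), (7.187514305114746, 21.756799697875977), 60.945396423339844)
t 308.5 (503, 273, 16, 29) ((510.36126708984375, 287.0982666015625), (29.194982528686523, 12.088546752929688), 81.25383758544922)
t 1827.5 (185, 202, 37, 81) ((203.48818969726562, 242.19277954101562), (80.05620574951172, 35.08944320678711), 87.79740142822266)
t 1334.5 (410, 195, 70, 38) ((445.3027038574219, 210.48382568359375), (26.100122451782227, 69.40426635742188), 72.89727020263672)
t 292.5 (407, 136, 21, 29) ((417.15069580078125, 150.4315185546875), (27.890317916870117, 11.83476448059082), 65.55604553222656)
```

View pics/c1.png

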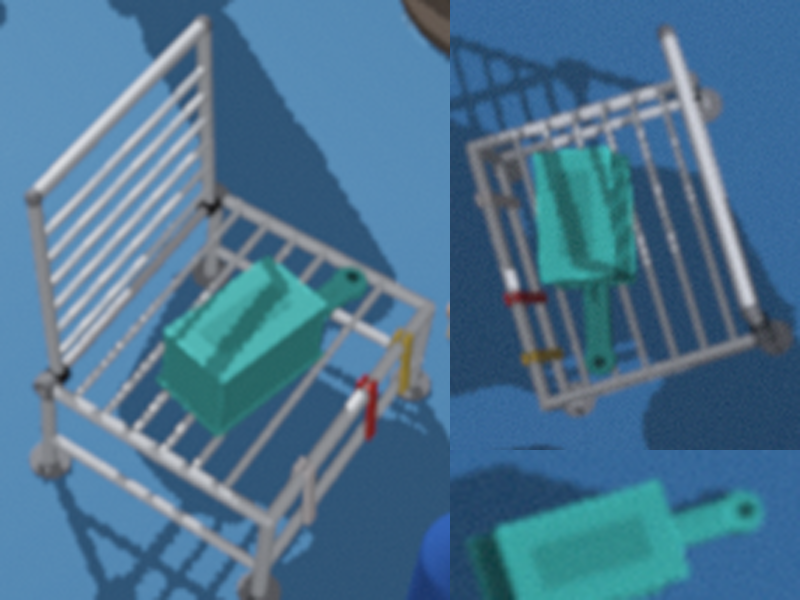

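The crop shows the plain scoop fully turquoise, body and all, so the choice holds. The wing is nearly upright. Its rail ends in scene are (378.3,202.3) and (321.7,260.7), and in top (262.9,259.5) and (231.8,161.4).

```bash
python3 - <<'E'
from h import *
a=load('scene0');b=load('top0')
A=tri((a,378.3,202.3),(b,262.9,259.5));B=tri((a,321.7,260.7),(b,231.8,161.4))
print('rail',A,B,np.linalg.norm(A-B))
for p,q in (((378.3,202.3),(262.9,259.5)),((321.7,260.7),(231.8,161.4))): print('reproj err',proj(a,tri((a,*p),(b,*q)))-p)
P=[onz(a,*p,.1) for p in((380,264),(330,319.3),(452.7,296.7),(399.3,366.7))]
Q=[onz(b,*p,.1) for p in((267.5,267.3),(240.7,182),(188.9,293.3),(163.9,202.6))]
for p,q in zip(P,Q):print('fix',p.round(4),q.round(4))
# scoop: top face and its inset; handle
hsv=cv2.cvtColor(b['color'],cv2.COLOR_BGR2HSV)
for n,s,bb in(('t',b,(400,190,90,50)),('s',a,(205,180,70,60))):
    hsv=cv2.cvtColor(s['color'],cv2.COLOR_BGR2HSV);x,y,w,h=bb
    m=cv2.inRange(hsv,(78,100,30),(95,255,255));k=np.zeros_like(m);k[y:y+h,x:x+w]=m[y:y+h,x:x+w]
    c=max(cv2.findContours(k,0,1)[0],key=cv2.contourArea)
    W=np.array([onz(s,*p[0],.062)[:2] for p in c]);r=cv2.minAreaRect((W*1000).astype(np.float32));print(n,r,cv2.boxPoints(r).round().tolist())
def cp(u,v): return 405+(u-450)*84/350,188+(v-450)*36/150
for n,p,z in(('handle end hole',(745,510),.01),('top far corner',(658,482),.062),('top right low',(688,578),.062),('top left up',(498,527),.062)): print(n,np.round(cp(*p),1),onz(b,*cp(*p),z).round(4))
im=np.zeros((600,800,3),np.uint8)
im[:,:400]=cv2.resize(a['color'][180:240,210:275],(400,370))[:370].copy() if 0 else 0
im[:360,:]=cv2.resize(b['color'][188:242,402:482+40],(800,360),interpolation=2)
im[360:,:400]=cv2.resize(a['color'][182:232,205:288],(400,240),interpolation=2)
cv2.imwrite('pics/c2.png',im)
E
```

```text
rail [0.46470347 0.08310037 0.28540593] [0.65037946 0.14708299 0.28448398] 0.19639297696675237
reproj err [-0.75243318  0.01020055]
reproj err [-0.14093227 -0.01130084]
fix [0.4612 0.1014 0.1   ] [0.4532 0.0929 0.1   ]
fix [0.6442 0.1611 0.1   ] [0.6492 0.1609 0.1   ]
fix [0.3892 0.2691 0.1   ] [0.3899 0.2708 0.1   ]
fix [0.5964 0.3362 0.1   ] [0.5974 0.3377 0.1   ]
t ((598.6758422851562, -325.55462646484375), (62.6468620300293, 168.8722381591797), 18.27169418334961) [[542.0, -255.0], [595.0, -416.0], [655.0, -396.0], [602.0, -236.0]]
s ((611.1693725585938, -295.3500061035156), (100.56085205078125, 174.19314575195312), 17.156091690063477) [[537.0, -227.0], [589.0, -393.0], [685.0, -364.0], [634.0, -197.0]]
handle end hole [475.8 202.4] [ 0.6287 -0.4187  0.01  ]
top far corner [454.9 195.7] [ 0.635  -0.3488  0.062 ]
top right low [462.1 218.7] [ 0.5796 -0.366   0.062 ]
top left up [416.5 206.5] [ 0.6067 -0.2561  0.062 ]
```

View pics/c2.png

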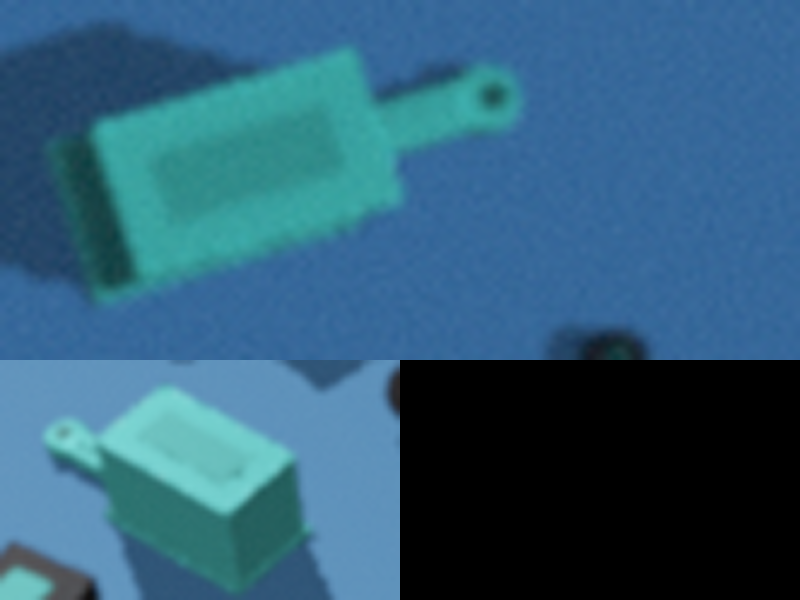

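The measurements hold together: rail length 196 mm, fixed-half edge 218 mm, wing radius 186 mm.
- Hinge at about (0.5516, 0.1285, 0.100), rack yaw about 18.3°.
- Wing at about 85°, rail middle at (0.5575, 0.115, 0.285).
- Scoop x axis at about 108°, already aligned with rack y.

Now moving to the rail.

Request:
move_arm --motion '[[[-290, 330, -115], [0, 0, -5], 0], [[-290, 330, -115], [0, 0, -5], 0], [[-290, 330, -115], [0, 0, -5], 0], [[-290, 330, -115], [0, 0, -5], 0], [[-290, 330, -115], [0, 0, -5], 0], [[-290, 330, -115], [0, 0, -5], 0], [[-290, 330, -115], [0, 0, -5], 0], [[-290, 330, -115], [0, 0, -5], 0], [[-290, 330, -115], [0, 0, -5], 0], [[-290, 330, -115], [0, 0, -5], 0]]'

```text
clock: 0.98
tool_pos: [0.3443, -0.2996, 0.3517]
orientation: [-180.0, 0.0, -161.8]
force: [0.5, -0.8, 0.5]
opening: 0.0877
gripper_force: 0.0
```

```bash
python3 - <<'E'
from h import *
yaw=18.3+180
print(pose()[0],todelta((.5575,.1151,.36),R.from_euler('xyz',[180,0,yaw],degrees=True)),pose()[2]['joint_pos'])
E
```

```text
[ 0.3442987  -0.29959712  0.35167707] (array([-332.1,  327.3,   -8.2]), array([-0.01,  0.03, -0.09])) [-1.61859838e+01 -3.92038942e+00 -1.48935086e+01 -8.73482050e-03
 -7.89982768e+01 -5.56033701e+01]
```

Request:
move_arm --motion '[[[-332, 327, -10], [0, 0, 0], 0], [[-332, 327, -10], [0, 0, 0], 0], [[-332, 327, -10], [0, 0, 0], 0], [[-332, 327, -10], [0, 0, 0], 0], [[-332, 327, -10], [0, 0, 0], 0], [[-332, 327, -10], [0, 0, 0], 0], [[-332, 327, -10], [0, 0, 0], 0], [[-332, 327, -10], [0, 0, 0], 0], [[-332, 327, -10], [0, 0, 0], 0], [[-332, 327, -10], [0, 0, 0], 0]]'

```text
clock: 1.82
tool_pos: [0.5349, 0.0711, 0.3601]
orientation: [180.0, 0.0, -161.7]
force: [-0.2, -0.5, -0.7]
opening: 0.0875
gripper_force: 0.0
```

Request:
move_arm --motion '[[[0, 0, 0], [0, 0, 0], 0], [[0, 0, 0], [0, 0, 0], 0]]'

```text
clock: 1.98
tool_pos: [0.5351, 0.071, 0.3588]
orientation: [-180.0, -0.1, -161.6]
force: [-1.2, -0.1, -0.5]
opening: 0.0877
gripper_force: 0.0
```

```bash
python3 - <<'E'
from h import *
print(pose()[0],todelta((.5575,.1151,.285),R.from_euler('xyz',[180,0,198.3],degrees=True)),pose()[2]['joint_pos'])
s=snap('wrist','wrist1')
A=(.4647,.0831,.285);B=(.6504,.1471,.285);print(proj(s,A),proj(s,B),proj(s,(.5575,.1151,.285)))
E
```

```text
[0.53507774 0.07097246 0.35876048] (array([-35.4,  34.8,  73.7]), array([-0.01, -0.13,  0.08])) [ 2.83586412e+01  4.65853095e+00 -5.34847945e+00 -1.60458823e-02
 -8.01242960e+01 -9.99757307e+01]
[377.08522461 167.89201206] [367.893475   418.26208102] [372.36550544 309.1314899 ]
```

View pics/wrist1.png

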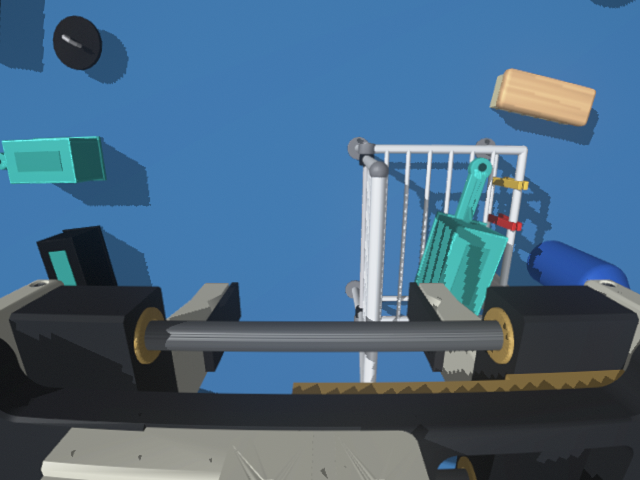

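The wrist view shows the rail running from (377,168) down the image to about (369,380), right where my estimate projects. The two fingers straddle it at (205,330) and (450,330). Next I descend and pinch.

Request:
move_arm --motion '[[[-35, 35, 10], [0, 0, 0], 0], [[-35, 35, 10], [0, 0, 0], 0], [[-35, 35, 42], [0, 0, 0], 0], [[-35, 35, 74], [0, 0, 0], 0.3], [[-35, 35, 74], [0, 0, 0], 0.6], [[-35, 35, 74], [0, 0, 0], 0.85], [[-35, 35, 74], [0, 0, 0], 0.95], [[-35, 35, 74], [0, 0, 0], 0.95], [[-35, 35, 74], [0, 0, 0], 0.95], [[-35, 35, 74], [0, 0, 0], 0.95]]'

```text
clock: 2.87
tool_pos: [0.5574, 0.1132, 0.2875]
orientation: [180.0, 0.1, -161.8]
force: [-0.3, -0.0, 0.0]
opening: 0.0465
gripper_force: 0.0
```

Request:
move_arm --motion '[[[0, 0, 0], [0, 0, 0], 0.95], [[0, 0, 0], [0, 0, 0], 0.95]]'

```text
clock: 3.03
tool_pos: [0.557, 0.1132, 0.2865]
orientation: [180.0, 0.0, -161.8]
force: [-0.0, 0.6, -0.2]
opening: 0.0328
gripper_force: 0.0
```

Request:
move_arm --motion '[[[0, 0, 0], [0, 0, 0], 1], [[0, 0, 0], [0, 0, 0], 1], [[0, 0, 0], [0, 0, 0], 1], [[0, 0, 0], [0, 0, 0], 1], [[0, 0, 0], [0, 0, 0], 1], [[0, 0, 0], [0, 0, 0], 1]]'

```text
clock: 3.53
tool_pos: [0.5568, 0.1137, 0.2859]
orientation: [180.0, -0.0, -161.8]
force: [-1.5, 4.1, 0.2]
opening: 0.0089
gripper_force: 30.0
```

```bash
python3 - <<'E'
from h import *
p,R0,o=pose();print(p,o['opening'],o['gripper_force'],o['force'])
c,s=np.cos(np.radians(18.3)),np.sin(np.radians(18.3))
r=np.array([s,-c]);d=p[:2]-[.5516,.1285]
print('radial',d@r,'along',d@[c,s],'z',p[2]-.1, 'tool y vs -r',R0.as_matrix()[:,1])
a0=np.arctan2(p[2]-.1,d@r);rad=np.hypot(p[2]-.1,d@r);print('ang',np.degrees(a0),'rad',rad)
for k in range(1,21):
    a=a0*(1-k/20); print(k,round(np.degrees(a),1),'y',round(-(rad*np.cos(a)-d@r)*1000,1),'z',round((p[2]-.1-rad*np.sin(a))*1000,1))
E
```

```text
[0.55677077 0.1137237  0.28591628] 0.008918623830660282 30.003142654895782 [-1.49762501  4.09164084  0.22813294]
radial 0.015652578819305242 along 0.0002696144643903999 z 0.18591627547254222 tool y vs -r [-3.12963573e-01  9.49764820e-01  7.67245388e-04]
ang 85.18752889326491 rad 0.1865740193844705
1 80.9 y -13.8 z 1.7
2 76.7 y -27.4 z 4.4
3 72.4 y -40.7 z 8.1
4 68.2 y -53.8 z 12.7
5 63.9 y -66.5 z 18.4
6 59.6 y -78.7 z 24.9
7 55.4 y -90.4 z 32.4
8 51.1 y -101.5 z 40.7
9 46.9 y -111.9 z 49.8
10 42.6 y -121.7 z 59.6
11 38.3 y -130.7 z 70.2
12 34.1 y -138.9 z 81.4
13 29.8 y -146.2 z 93.1
14 25.6 y -152.7 z 105.4
15 21.3 y -158.2 z 118.2
16 17.0 y -162.7 z 131.3
17 12.8 y -166.3 z 144.7
18 8.5 y -168.9 z 158.3
19 4.3 y -170.4 z 172.1
20 0.0 y -170.9 z 185.9
```

Request:
move_arm --motion '[[[0, -14, 2], [0, 0, 0], 1], [[0, -27, 4], [0, 0, 0], 1], [[0, -41, 8], [0, 0, 0], 1], [[0, -54, 13], [0, 0, 0], 1], [[0, -66, 18], [0, 0, 0], 1], [[0, -79, 25], [0, 0, 0], 1], [[0, -90, 32], [0, 0, 0], 1], [[0, -101, 41], [0, 0, 0], 1], [[0, -112, 50], [0, 0, 0], 1], [[0, -122, 60], [0, 0, 0], 1]]'

```text
clock: 4.37
tool_pos: [0.5955, -0.0024, 0.2264]
orientation: [180.0, 0.1, -161.8]
force: [-1.2, 8.0, 3.9]
opening: 0.009
gripper_force: 30.0
```

Request:
move_arm --motion '[[[0, -9, 11], [0, 0, 0], 1], [[0, -17, 22], [0, 0, 0], 1], [[0, -24, 33], [0, 0, 0], 1], [[0, -31, 46], [0, 0, 0], 1], [[0, -36, 58], [0, 0, 0], 1], [[0, -41, 71], [0, 0, 0], 1], [[0, -45, 85], [0, 0, 0], 1], [[0, -47, 98], [0, 0, 0], 1], [[0, -49, 112], [0, 0, 0], 1], [[0, -49, 112], [0, 0, 0], 1]]'

```text
clock: 5.2
tool_pos: [0.6102, -0.0467, 0.1114]
orientation: [179.8, 0.0, -161.8]
force: [1.2, 15.2, -7.7]
opening: 0.0092
gripper_force: 30.0
```

```bash
python3 - <<'E'
from h import *
p,R0,o=pose();print(p,o['force'],o['opening'])
c,s=np.cos(np.radians(18.3)),np.sin(np.radians(18.3))
d=p[:2]-[.5516,.1285];print('radial',d@[s,-c],'z',p[2]-.1)
a=snap('scene','scene2');b=snap('top','top2')
im=np.zeros((600,800,3),np.uint8)
im[:480,:480]=cv2.resize(a['color'][200:360,240:400],(480,480),interpolation=2)
im[:480,480:]=cv2.resize(b['color'][140:300,230:337],(320,480),interpolation=2)
cv2.imwrite('pics/c3.png',im)
E
```

```text
[ 0.61024658 -0.04670619  0.1113978 ] [ 1.15458774 15.18972156 -7.73510308] 0.00915844845364195
radial 0.18475980443296686 z 0.011397800997734575
```

View pics/c3.png

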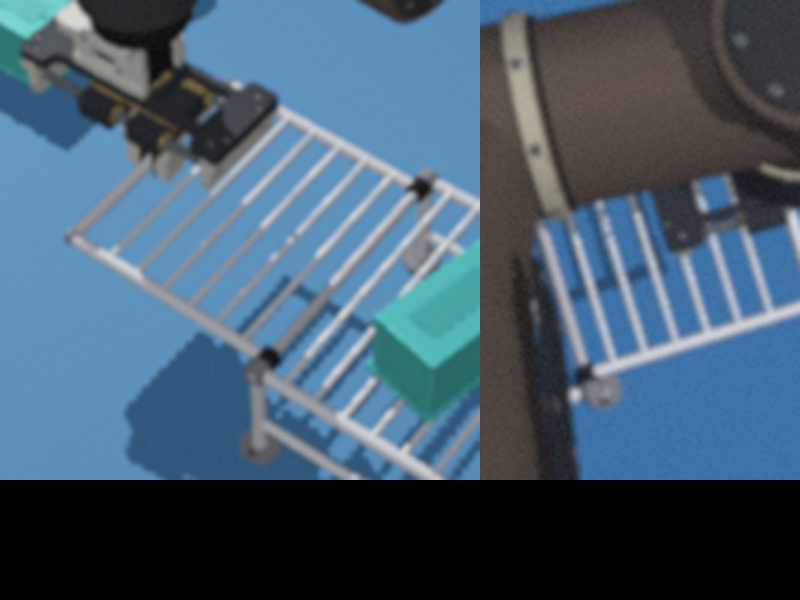

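The crop shows the wing nearly level, its rail gripped and its free near corner at scene (264,279), still a few degrees high. I lower the last 10 mm, easing the radial pull, and let go slightly.

Request:
move_arm --motion '[[[0, 1, 4], [0, 0, 0], 1], [[0, 2, 7], [0, 0, 0], 1], [[0, 2, 10], [0, 0, 0], 1], [[0, 2, 10], [0, 0, 0], 1], [[0, 2, 10], [0, 0, 0], 1]]'

```text
clock: 5.72
tool_pos: [0.6102, -0.0466, 0.1041]
orientation: [180.0, 0.1, -161.7]
force: [-0.9, 4.6, 0.4]
opening: 0.0088
gripper_force: 30.0
```

```bash
python3 - <<'E'
from h import *
p,R0,o=pose();print(p,o['force'],o['opening'])
a=snap('scene','scene3')
# level-plane check: expected pixel of rail end/corners at several rail heights
c,s=np.cos(np.radians(18.3)),np.sin(np.radians(18.3));H=np.array([.5516,.1285])
for x in(-.098,.098):
  for ang in(-4,-2,0,2,4):
    t=np.radians(ang);q=H+x*np.array([c,s])+.185*np.cos(t)*np.array([s,-c]);print(x,ang,proj(a,[*q,.1+.185*np.sin(t)]).round(1))
im=cv2.resize(a['color'][200:350,240:440],(800,600),interpolation=2);cv2.imwrite('pics/c4.png',im)
E
```

```text
[ 0.61021995 -0.04656375  0.10412055] [-0.85321355  4.63571736  0.44052626] 0.008805986392851647
-0.098 -4 [317.4 232.4]
-0.098 -2 [317.2 230.6]
-0.098 0 [317.1 228.8]
-0.098 2 [317.1 227. ]
-0.098 4 [317.1 225.2]
0.098 -4 [265.2 282.7]
0.098 -2 [264.8 280.9]
0.098 0 [264.5 279.1]
0.098 2 [264.3 277.3]
0.098 4 [264.1 275.6]
```

View pics/c4.png

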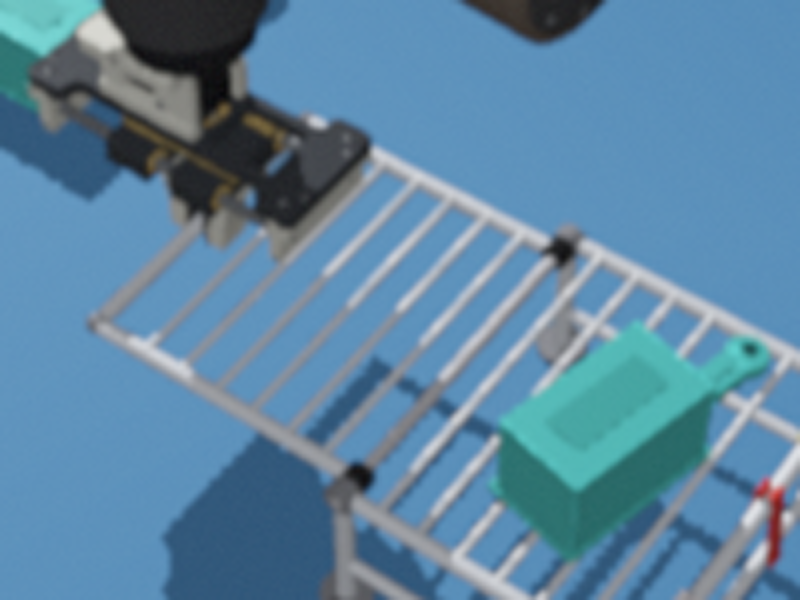

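The corner now sits at scene (264.2,280.2), against (264.5,279.1) predicted for level, so it is within about 1.5°. I'll release a little, back off upward, and check the level against the fixed half.

Request:
move_arm --motion '[[[0, 0, 0], [0, 0, 0], 1], [[0, 0, 0], [0, 0, 0], 1]]'

```text
clock: 5.93
tool_pos: [0.6102, -0.0466, 0.1041]
orientation: [180.0, 0.1, -161.8]
force: [-1.3, 6.1, 1.6]
opening: 0.0089
gripper_force: 30.0
```

Request:
move_arm --motion '[[[0, 0, 0], [0, 0, 0], 0.8], [[0, 0, 0], [0, 0, 0], 0.8], [[0, 0, 0], [0, 0, 0], 0.8], [[0, 0, 0], [0, 0, 0], 0.8], [[0, 0, -20], [0, 0, 0], 0.8], [[0, 0, -40], [0, 0, 0], 0.8], [[0, -35, -60], [0, 0, 0], 0.5], [[0, -70, -90], [0, 0, 0], 0], [[0, -110, -110], [0, 0, 0], 0], [[0, -150, -110], [0, 0, 0], 0]]'

```text
clock: 6.77
tool_pos: [0.6572, -0.1864, 0.2189]
orientation: [-179.8, 0.3, -161.7]
force: [1.2, 1.0, 0.3]
opening: 0.0386
gripper_force: 0.0
```

```bash
python3 - <<'E'
from h import *
p,R0,o=pose();print(p,o['force'],o['opening'])
def avg(n,f,k=6):
    L=[ctrl.snapshot(n) for _ in range(k)];s=L[0];s['color']=np.mean([l['color'] for l in L],0).astype(np.uint8)
    np.save(f'pics/{f}.npy',s,allow_pickle=True);return s
a=avg('scene','scene4');b=avg('top','top4')
im=np.zeros((600,800,3),np.uint8)
im[:,:460]=cv2.resize(a['color'][220:370,250:365],(460,600),interpolation=2)
im[:,460:]=cv2.resize(b['color'][150:300,225:310],(340,600),interpolation=2)
cv2.imwrite('pics/c5.png',im)
E
```

```text
[ 0.65721646 -0.18643962  0.21891907] [1.22556527 0.95329778 0.30143013] 0.038646740211091934
```

View pics/c5.png

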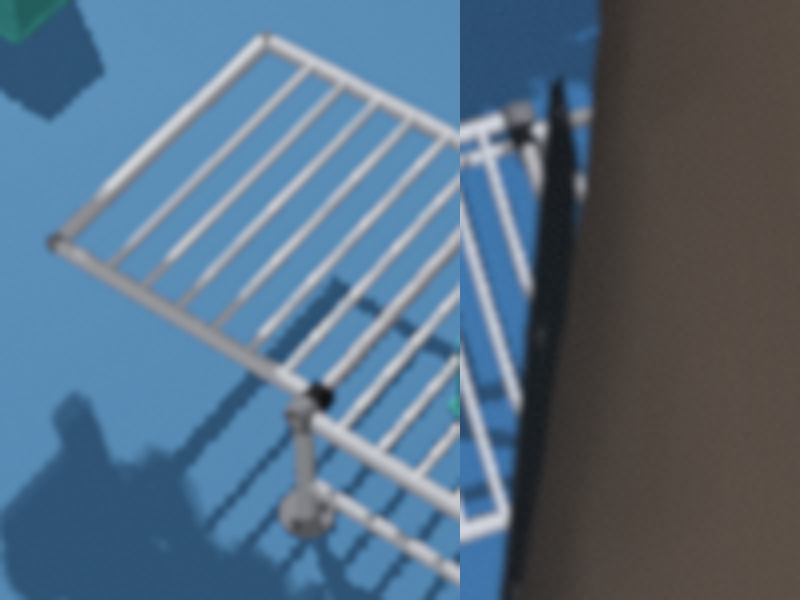

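The wing corners now read scene (316.2,230.0) and (264.0,280.0). The top view is blocked by the arm. I'll compute residuals against the hinge and fixed corners, and work out the move above the scoop.

```bash
python3 - <<'E'
from h import *
a=load('scene4');b=load('top0')
c,s=np.cos(np.radians(18.3)),np.sin(np.radians(18.3));H=np.array([.5516,.1285])
def W(x,y,z): return [*(H+x*np.array([c,s])+y*np.array([-s,c])),z]
for n,q,o in(('wingA',W(-.098,-.185,.1),(316.25,230)),('wingB',W(.098,-.185,.1),(264,280)),('hingeA',W(-.1,0,.1),(380,264)),('hingeB',W(.1,0,.1),(330,319.2)),('fixA',W(-.105,.18,.1),(452.7,296.7)),('fixB',W(.105,.18,.1),(399.3,366.7))):
    print(n,(np.array(o)-proj(a,q)).round(2))
# scoop top corners, top view, z=.062
C=np.array([onz(b,402+u/6.667,188+v/6.667,.062) for u,v in((92,122),(355,47),(402,203),(135,283))])
print(C.round(4),C.mean(0)); 
print([np.linalg.norm(C[i]-C[(i+1)%4]).round(4) for i in range(4)])
h=onz(b,402+492/6.667,188+96/6.667,.01);ctr=C.mean(0);d=ctr[:2]-h[:2];print('handle hole',h,np.linalg.norm(d),np.degrees(np.arctan2(d[1],d[0])))
a0=load('scene0')
D=np.array([onz(a0,205+u*83/400,182+(v-360)*50/240,.062) for u,v in((168,388),(297,460),(228,517),(103,443))]);print(D.round(4),D.mean(0))
for i in (1,):
  e=D[0]-D[1];print(np.degrees(np.arctan2(e[1],e[0])))
e=C[0]-C[1];print('axis C',np.degrees(np.arctan2(e[1],e[0])))
e=C[3]-C[2];print('axis C',np.degrees(np.arctan2(e[1],e[0])))
print(todelta((.605,-.31,.219),R.from_euler('xyz',[180,0,-71.7],degrees=True)),todelta((.605,-.31,.219),R.from_euler('xyz',[180,0,108.3],degrees=True)),pose()[2]['joint_pos'])
E
```

```text
wingA [-0.87  1.24]
wingB [-0.53  0.93]
hingeA [-0.4  2. ]
hingeB [ 1.22 -0.23]
fixA [ 2.9  -0.51]
fixB [0.58 1.8 ]
[[ 0.6071 -0.2544  0.062 ]
 [ 0.6366 -0.3496  0.062 ]
 [ 0.5803 -0.3664  0.062 ]
 [ 0.5493 -0.2701  0.062 ]] [ 0.59331315 -0.31011919  0.062     ]
[np.float64(0.0997), np.float64(0.0588), np.float64(0.1012), np.float64(0.0599)]
handle hole [ 0.62871627 -0.41873438  0.01      ] 0.11423940319947828 108.05337339744969
[[ 0.583  -0.3618  0.062 ]
 [ 0.5535 -0.2672  0.062 ]
 [ 0.607  -0.2504  0.062 ]
 [ 0.6348 -0.3428  0.062 ]] [ 0.59459121 -0.30554969  0.062     ]
-72.70054046021633
axis C 107.21814638361163
axis C 107.85365647394677
(array([  87.1, -103.7,   -5.3]), array([  0.,  -0., -90.])) (array([  87.1, -103.7,   -5.3]), array([-0., -0., 90.])) [ 6.62798209e-01  2.21755732e+01 -1.09197089e+00  1.77540623e-03
 -6.67336145e+01 -7.23672911e+01]
```

Wing residuals match the fixed half's within about 0.3 px, roughly 0.3°, so the wing is level. The scoop is at about (0.594, -0.308) with its axis at 107.6°; both views agree and the sides come out at 100 × 59 mm. Next I hover over it, turning the jaws across it.

Request:
move_arm --motion '[[[98, -96, 20], [0, 0, -7], 0], [[98, -96, 40], [0, 0, -14], 0], [[98, -96, 50], [0, 0, -21], 0], [[98, -96, 50], [0, 0, -28], 0], [[98, -96, 50], [0, 0, -35], 0], [[98, -96, 50], [0, 0, -42], 0], [[98, -96, 50], [0, 0, -49], 0], [[98, -96, 50], [0, 0, -56], 0], [[98, -96, 50], [0, 0, -63], 0], [[98, -96, 50], [0, 0, -70], 0]]'

```text
clock: 8.2
tool_pos: [0.5922, -0.3065, 0.1638]
orientation: [-180.0, -0.0, -91.4]
force: [-0.1, 0.3, 0.1]
opening: 0.0879
gripper_force: 0.0
```

Request:
move_arm --motion '[[[0, 0, 0], [0, 0, -7], 0], [[0, 0, 0], [0, 0, -14], 0], [[0, 0, 0], [0, 0, -19.4], 0], [[0, 0, 0], [0, 0, -19.4], 0], [[0, 0, 0], [0, 0, -19.4], 0]]'

```text
clock: 8.62
tool_pos: [0.5922, -0.3066, 0.1637]
orientation: [-180.0, -0.0, -72.5]
force: [-0.6, 0.2, 0.6]
opening: 0.0876
gripper_force: 0.0
```

```bash
python3 - <<'E'
from h import *
p,R0,o=pose();print(p,o['orientation'],o['force'],o['opening'])
print(todelta((.594,-.308,.036),R.from_euler('xyz',[180,0,-72.4],degrees=True)))
w=snap('wrist','wrist5');b=snap('top','top5');snap('scene','scene5')
im=np.zeros((600,800,3),np.uint8)
im[:360,:480]=cv2.resize(w['color'],(480,360),interpolation=3)
im[:,480:]=cv2.resize(b['color'][150:300,215:295],(320,600),interpolation=2)
for X in ((.6071,-.2544,.062),(.6366,-.3496,.062),(.5803,-.3664,.062),(.5493,-.2701,.062)): print(proj(w,X).round(0))
cv2.imwrite('pics/c6.png',im)
E
```

```text
[ 0.59219184 -0.3065556   0.16373337] [-1.79995698e+02 -2.46329765e-03 -7.25217550e+01] [-0.56367548  0.24346873  0.62384781] 0.08755153611862851
(array([  1.9,  -1.3, 127.7]), array([-0.  , -0.  , -0.12]))
[287. 304.]
[283. 178.]
[365. 179.]
[361. 307.]
```

View pics/c6.png

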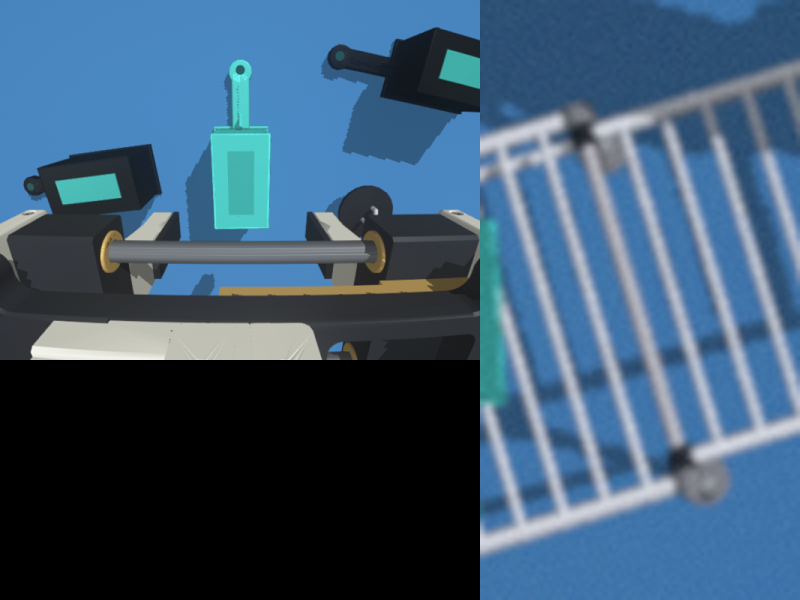

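The wrist view (full-frame pixels) shows the scoop's top at (283,177), (359,178), (357,304) and (288,304), matching prediction to about 3 px. The black scoop lies to the left, the plug to the right, and the wing is clear in top. I check finger clearances and wing level.

```bash
python3 - <<'E'
from h import *
b=load('top0');b5=load('top5');a5=load('scene5')
for s in(-1,1):
  for off in(44,62):
    X=np.array([.594,-.308,.04])+s*off/1000*np.array([.953,.302,0]);print(s,off,X.round(3),proj(b,X).round(0))
print('plug',onz(b,433,280,.02))
print('black',[onz(b,u,v,.062).round(3) for u,v in((409,178),(393,140),(435,163))])
im=np.zeros((480,800,3),np.uint8)
im[:,:400]=cv2.resize(b5['color'][150:294,225:345],(400,480),interpolation=2)
im[:,400:]=cv2.resize(a5['color'][210:330,255:355],(400,480),interpolation=2)
cv2.imwrite('pics/c7.png',im)
E
```

```text
-1 44 [ 0.552 -0.321  0.04 ] [441. 231.]
-1 62 [ 0.535 -0.327  0.04 ] [443. 238.]
1 44 [ 0.636 -0.295  0.04 ] [430. 196.]
1 62 [ 0.653 -0.289  0.04 ] [428. 189.]
plug [ 0.43124741 -0.30777226  0.02      ]
black [array([ 0.676, -0.238,  0.062]), array([ 0.768, -0.198,  0.062]), array([ 0.714, -0.301,  0.062])]
```

View pics/c7.png

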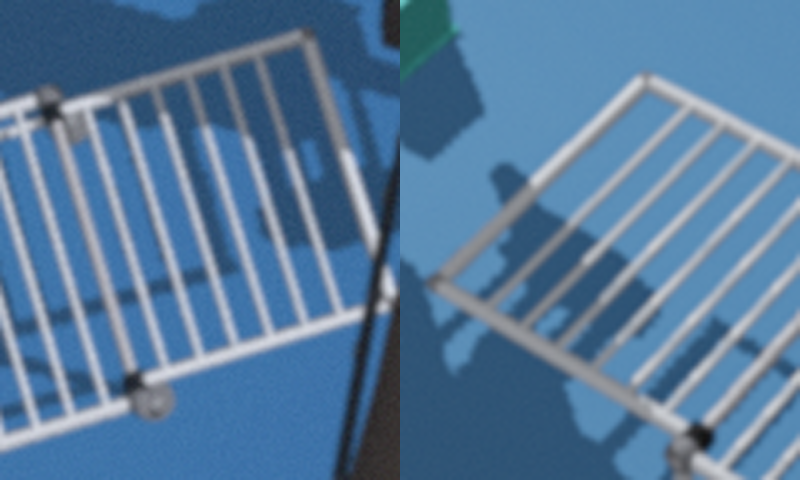

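The crop shows the wing's four corners clear: top (317.4,161.4) and (341.4,238.5), scene (264.2,280.5) and (316.2,230.0). Finger clearances are ample, over 30 mm. I descend onto the scoop.

Request:
move_arm --motion '[[[2, -1, 30], [0, 0, 0], 0], [[2, -1, 60], [0, 0, 0], 0], [[2, -1, 85], [0, 0, 0], 0], [[2, -1, 105], [0, 0, 0], 0], [[2, -1, 118], [0, 0, 0], 0], [[2, -1, 127], [0, 0, 0], 0], [[2, -1, 127], [0, 0, 0], 0], [[2, -1, 127], [0, 0, 0], 1], [[2, -1, 127], [0, 0, 0], 1], [[2, -1, 127], [0, 0, 0], 1]]'

```text
clock: 9.6
tool_pos: [0.5946, -0.3088, 0.0382]
orientation: [-179.9, -0.1, -72.4]
force: [-0.1, 0.0, 0.2]
opening: 0.0728
gripper_force: 0.0
```

Request:
move_arm --motion '[[[0, 0, 0], [0, 0, 0], 1], [[0, 0, 0], [0, 0, 0], 1], [[0, 0, 0], [0, 0, 0], 1]]'

```text
clock: 9.85
tool_pos: [0.5941, -0.3086, 0.0375]
orientation: [-179.9, -0.0, -72.4]
force: [-0.5, 1.4, 4.2]
opening: 0.058
gripper_force: 30.0
```

```bash
python3 - <<'E'
from h import *
b=load('top5');a=load('scene5')
for n,p,q in(('wA',(316.25,230),(341.4,238.5)),('wB',(264.2,280.3),(317.4,161.4)),('hA',(380,264),(265.5,264.6)),('hB',(330,319.4),(240,182.4)),('fA',(452.7,296.7),(188.9,293.3)),('fB',(399.3,366.7),(163.9,202.6))):
    X=tri((a,*p),(b,*q));print(n,X.round(4),(proj(a,X)-p).round(1))
p,R0,o=pose();print(p,o['orientation'],o['force'],o['opening'],o['gripper_force'])
E
```

```text
wA [ 0.5222 -0.0744  0.1021] [-0.2 -0. ]
wB [ 0.7032 -0.0165  0.0956] [0.3 0.1]
hA [0.459  0.0983 0.0956] [-0.2  0. ]
hB [0.6466 0.1626 0.1034] [-0.6 -0. ]
fA [0.3902 0.2701 0.1019] [ 0.1 -0. ]
fB [0.5972 0.337  0.1019] [ 0. -0.]
[ 0.59412701 -0.30858915  0.03754563] [-1.79933294e+02 -4.29085769e-02 -7.23646576e+01] [-0.52706507  1.39334656  4.22897683] 0.05803417302759209 29.958196878433228
```

The scoop is gripped (58.0 mm, 30 N). Triangulated heights (wing 0.099, hinge 0.0995, fixed half 0.102) confirm level within about 1°. I lift and carry it.

Request:
move_arm --motion '[[[0, 0, -10], [0, 0, 0], 1], [[0, 0, -30], [0, 0, 0], 1], [[0, 0, -55], [0, 0, 0], 1], [[0, 0, -80], [0, 0, 0], 1], [[0, 0, -105], [0, 0, 0], 1], [[0, 0, -130], [0, 0, 0], 1], [[-10, -3, -145], [0, 0, 0], 1], [[-30, -8, -150], [0, 0, 0], 1], [[-55, -15, -150], [0, 0, 0], 1], [[-80, -22, -150], [0, 0, 0], 1]]'

```text
clock: 10.68
tool_pos: [0.5901, -0.2252, 0.1879]
orientation: [-179.9, -0.0, -72.5]
force: [1.0, 0.5, -1.8]
opening: 0.0577
gripper_force: 29.9
```

Request:
move_arm --motion '[[[-30, -8, 0], [0, 0, 0], 1], [[-60, -16, 0], [0, 0, 0], 1], [[-90, -24, 0], [0, 0, 0], 1], [[-120, -33, 0], [0, 0, 0], 1], [[-150, -41, 0], [0, 0, 0], 1], [[-180, -49, 0], [0, 0, 0], 1], [[-210, -57, 0], [0, 0, 0], 1], [[-238, -65, 0], [0, 0, 0], 1], [[-256, -70, 0], [0, 0, 0], 1], [[-264, -72, 0], [0, 0, 0], 1]]'

```text
clock: 11.52
tool_pos: [0.5789, 0.0502, 0.1874]
orientation: [-180.0, 0.0, -72.3]
force: [-0.2, -0.6, -1.1]
opening: 0.0576
gripper_force: 29.9
```

Request:
move_arm --motion '[[[0, 0, 0], [0, 0, 0], 1], [[0, 0, 0], [0, 0, 0], 1], [[0, 0, 0], [0, 0, 0], 1]]'

```text
clock: 11.77
tool_pos: [0.579, 0.047, 0.1868]
orientation: [180.0, -0.0, -72.4]
force: [0.3, -0.1, -0.5]
opening: 0.0578
gripper_force: 29.9
```

```bash
python3 - <<'E'
from h import *
p,R0,o=pose();print(p,o['orientation'],o['force'],o['opening'],o['gripper_force'])
print(todelta((.5795,.0475,.1425),R.from_euler('xyz',[180,0,-71.7],degrees=True)))
E
```

```text
[0.57895102 0.0470459  0.18683716] [ 1.79992408e+02 -3.17890347e-03 -7.24017351e+01] [ 0.25675119 -0.09201564 -0.5085464 ] 0.05779838065793498 29.9495530128479
(array([-0.3, -0.7, 44.3]), array([ 0.01, -0.  , -0.7 ]))
```

Request:
move_arm --motion '[[[0, 0, 15], [0, 0, -0.7], 1], [[0, 0, 28], [0, 0, -0.7], 1], [[0, 0, 36], [0, 0, -0.7], 1], [[0, 0, 40], [0, 0, -0.7], 1], [[0, 0, 40], [0, 0, -0.7], 1], [[0, 0, 40], [0, 0, -0.7], 1]]'

```text
clock: 12.27
tool_pos: [0.5793, 0.0474, 0.1469]
orientation: [180.0, -0.0, -71.7]
force: [-0.7, 0.4, -1.0]
opening: 0.0577
gripper_force: 29.9
```

Request:
move_arm --motion '[[[0, 0, 1], [0, 0, 0], 1], [[0, 0, 1], [0, 0, 0], 1], [[0, 0, 1], [0, 0, 0], 1]]'

```text
clock: 12.52
tool_pos: [0.5793, 0.0479, 0.1461]
orientation: [-180.0, 0.0, -71.7]
force: [-0.0, 0.3, -1.1]
opening: 0.0577
gripper_force: 29.9
```

Request:
move_arm --motion '[[[0, 0, 1], [0, 0, 0], 1], [[0, 0, 1], [0, 0, 0], 1], [[0, 0, 1], [0, 0, 0], 1]]'

```text
clock: 12.77
tool_pos: [0.5791, 0.0479, 0.1447]
orientation: [-180.0, 0.0, -71.7]
force: [0.3, -0.7, -1.1]
opening: 0.0577
gripper_force: 29.9
```

Request:
move_arm --motion '[[[0, 0, 1], [0, 0, 0], 1], [[0, 0, 1], [0, 0, 0], 1], [[0, 0, 1], [0, 0, 0], 1]]'

```text
clock: 13.02
tool_pos: [0.579, 0.0478, 0.1436]
orientation: [180.0, -0.0, -71.7]
force: [0.7, -1.1, -0.2]
opening: 0.058
gripper_force: 29.9
```

Request:
move_arm --motion '[[[0, 0, 0.7], [0, 0, 0], 1], [[0, 0, 0.7], [0, 0, 0], 1], [[0, 0, 0.7], [0, 0, 0], 1]]'

```text
clock: 13.27
tool_pos: [0.579, 0.0478, 0.1429]
orientation: [180.0, -0.0, -71.7]
force: [-0.1, -0.3, -0.2]
opening: 0.0579
gripper_force: 29.9
```

Request:
move_arm --motion '[[[0, 0, 0.5], [0, 0, 0], 1], [[0, 0, 0.5], [0, 0, 0], 1], [[0, 0, 0.5], [0, 0, 0], 1]]'

```text
clock: 13.52
tool_pos: [0.5791, 0.0478, 0.1424]
orientation: [180.0, 0.0, -71.7]
force: [0.1, -0.3, -1.0]
opening: 0.0576
gripper_force: 29.9
```

Request:
move_arm --motion '[[[0, 0, 0], [0, 0, 0], 1], [[0, 0, 0], [0, 0, 0], 1]]'

```text
clock: 13.68
tool_pos: [0.5791, 0.0478, 0.1425]
orientation: [-180.0, -0.0, -71.7]
force: [0.6, 0.0, -0.8]
opening: 0.0581
gripper_force: 29.9
```

Request:
move_arm --motion '[[[0, 0, 0.7], [0, 0, 0], 1], [[0, 0, 0.7], [0, 0, 0], 1], [[0, 0, 0.7], [0, 0, 0], 1]]'

```text
clock: 13.93
tool_pos: [0.5792, 0.0478, 0.1418]
orientation: [-180.0, -0.0, -71.7]
force: [-0.7, 0.3, -1.1]
opening: 0.0581
gripper_force: 29.9
```

Request:
move_arm --motion '[[[0, 0, 0.6], [0, 0, 0], 1], [[0, 0, 0.6], [0, 0, 0], 1], [[0, 0, 0.6], [0, 0, 0], 1]]'

```text
clock: 14.18
tool_pos: [0.5792, 0.0478, 0.1416]
orientation: [-180.0, -0.0, -71.7]
force: [-1.6, -0.1, 3.6]
opening: 0.0578
gripper_force: 30.0
```

Contact at about 4 N, rim height about 0.104, consistent with a level wing. Release and back away straight up.

Request:
move_arm --motion '[[[0, 0, -0.3], [0, 0, 0], 0.15], [[0, 0, -0.3], [0, 0, 0], 0.15], [[0, 0, -0.3], [0, 0, 0], 0.15], [[0, 0, -0.3], [0, 0, 0], 0.1], [[0, 0, -0.3], [0, 0, 0], 0], [[0, 0, -15], [0, 0, 0], 0], [[0, 0, -35], [0, 0, 0], 0], [[0, 0, -60], [0, 0, 0], 0], [[0, 0, -90], [0, 0, 0], 0], [[0, 0, -120], [0, 0, 0], 0]]'

```text
clock: 15.02
tool_pos: [0.5787, 0.0476, 0.262]
orientation: [179.9, -0.0, -71.7]
force: [0.5, -0.0, 1.0]
opening: 0.0874
gripper_force: 0.0
```

Request:
move_arm --motion '[[[40, 0, 0], [0, 0, 0], 0], [[80, 0, 0], [0, 0, 0], 0], [[120, 0, 0], [0, 0, 0], 0], [[160, 0, 0], [0, 0, 0], 0], [[200, 0, 0], [0, 0, 0], 0], [[240, 0, 0], [0, 0, 0], 0], [[280, 0, 0], [0, 0, 0], 0], [[310, 0, 0], [0, 0, 0], 0], [[320, 0, 0], [0, 0, 0], 0], [[320, 0, 0], [0, 0, 0], 0]]'

```text
clock: 15.85
tool_pos: [0.6796, -0.2588, 0.2595]
orientation: [179.9, 0.0, -71.9]
force: [0.7, 0.4, -0.7]
opening: 0.0874
gripper_force: 0.0
```

```bash
python3 - <<'E'
from h import *
p,R0,o=pose();print(p,o['force'],o['opening'],o['clock'])
a0=load('scene5');a=snap('scene','scene8');b=snap('top','top8')
# image shift of the wing's outer corners and of fixed references since before placing (template match, subpixel by upsampling)
def shift(A,B,c,h=9,k=8):
    x,y=map(int,c);up=lambda I,r:cv2.resize(cv2.cvtColor(I[y-r:y+r,x-r:x+r],6),None,fx=k,fy=k,interpolation=2)
    m=cv2.minMaxLoc(cv2.matchTemplate(up(B,h+4),up(A,h),5));return np.array(m[3])/k-4,round(m[1],2)
for n,c in(('wA',(316,230)),('wB',(264,280)),('hB',(330,319)),('fB',(399,367)),('fA',(452,297)),('footB',(326,348))): print(n,shift(a0['color'],a['color'],c))
for n,s,box in(('s',a,(250,200,220,150)),('t',b,(170,150,190,150))):
    hsv=cv2.cvtColor(s['color'],cv2.COLOR_BGR2HSV);x,y,w,h=box;m=cv2.inRange(hsv,(78,100,30),(95,255,255));k=np.zeros_like(m);k[y:y+h,x:x+w]=m[y:y+h,x:x+w]
    for c in cv2.findContours(k,0,1)[0]:
        if cv2.contourArea(c)>100: 
            W=np.array([onz(s,*q[0],.167)[:2]*1000 for q in c],np.float32);print(n,cv2.boundingRect(c),cv2.minAreaRect(W))
E
```

```text
[ 0.6796203  -0.25878049  0.25952514] [ 0.70553625  0.38923754 -0.67591686] 0.08741386858939909 15.85
wA (array([0., 0.]), 0.97)
wB (array([ 0.875, -0.125]), 0.37)
hB (array([0.   , 0.125]), 0.98)
fB (array([0., 0.]), 1.0)
fA (array([0., 0.]), 1.0)
footB (array([4.  , 2.75]), 0.41)
s (362, 280, 71, 60) ((536.0286865234375, 247.8109893798828), (168.84828186035156, 86.61347961425781), 6.511870861053467)
s (281, 236, 70, 54) ((600.6683349609375, 47.05671691894531), (97.72570037841797, 168.8667449951172), 19.107769012451172)
t (185, 202, 36, 81) ((503.7741394042969, 225.6396026611328), (172.80352783203125, 74.32611846923828), 4.331116676330566)
t (262, 193, 36, 40) ((570.9526977539062, 53.96527862548828), (69.25094604492188, 80.37242126464844), 19.83362579345703)
t (296, 190, 11, 34) ((584.86474609375, 17.502159118652344), (13.12660026550293, 74.02699279785156), 82.48934173583984)
```

The wing's outer corner has not moved (0 px shift), the scoop stands on the wing, and the rack's own scoop is unchanged. The arm is clear, so I hand in.

```bash
python3 -c "
from plant import ctrl
print(ctrl.close_job())"
```

```text
the job is handed in; nothing more can be done
None
```

I folded the wing down to level (within about 1° by measurement), set the turquoise scoop mouth down on it, touched nothing else, and handed the job in at about 16 s; no verdict came back.

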